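# Roll the hexagonal chocolate bars decorated face up

## Task

Three hexagonal chocolate bars lie on the orange silicone mat, and those that lie on a wrong flat must be rolled over on the mat, flat by flat and without picking them up, until the ivory, gold-dotted face of each is on top and every bar still lies flat and wholly on the mat. Leave a bar that is already decorated side up where it is, and do not disturb the two bars waiting on the white board or the bottle, jar, cup, nozzle and tools around them.

Things in the scene. Friction and masses are not known exactly. Their poses are not given: they have to be found in the camera images.
- bar_1: Hexagonal chocolate bar, one of five alike (bar_1 to bar_5): regular prism 110 mm long, 42 mm across flats (48.5 mm across corners, sides 24.25 mm), dark brown, rigid, 140 to 280 g, lying on a flat. Origin at the middle of its axis, 24 mm above the table as it lies. Own x: along the bar, away from the robot within 0.3 rad. Own z: out of the decorated face; points up when the bar is right.
- bar_2: Bar like bar_1. Three of the five lie in a row on the mat, the other two wait on the white board; which bar lies where differs each time. The decorated face has an ivory panel with five gold dots, and each end has a short ivory tick from its centre towards the decorated face.
- bar_3: Bar like bar_1. The other flats have guide dots: 1 or 2 GREEN dots on top: roll it that many flats to the right (towards -y; a positive turn about own x). 1 or 2 RED dots on top: that many flats to the left (towards +y). 3 ivory dots on top: three flats either way.
- bar_4: Bar like bar_1. Rolling one flat (60 degrees) without slip carries a bar 24 mm sideways; it tips over its far lower edge, and past 30 degrees it falls on to the next flat by itself. Its corners beside it stand 24 mm above the table; bars and guide dots are smooth (dots 1 mm proud, without effect).
- bar_5: Bar like bar_1.
- bar_1_mark (a point): Centre of the decorated face of bar_1 (21 mm from its axis along its own z).
- bar_2_mark (a point): Centre of the decorated face of bar_2 (21 mm from its axis along its own z).
- bar_3_mark (a point): Centre of the decorated face of bar_3 (21 mm from its axis along its own z).
- bar_4_mark (a point): Centre of the decorated face of bar_4 (21 mm from its axis along its own z).
- bar_5_mark (a point): Centre of the decorated face of bar_5 (21 mm from its axis along its own z).
- mat: Orange-brown silicone mat fixed on the table, 310 (own x) x 640 (own y) x 3 mm, high friction (about 1 to 1.4). Origin at the centre of its underside, at table height; own x points away from the robot within 0.22 rad. Bars on it start across its own y at about -175, 0 and +175 mm, parallel to its own x within 0.3 rad.
- board: White plastic board fixed to the right on the table, 200 (x) x 240 (y) x 3 mm, with the two bars that wait for the next batch. Origin at the centre of its underside.
- flavour_bottle: Amber bottle, loose, 44 mm diameter, 130 mm tall, standing on the mat. Origin at the centre of its foot. Like the jar, cup and nozzle it stands about 119 mm before or behind the row's middle line, between or beside the bars' ends; these four swap places.
- dragee_jar: Glass jar with red lid, loose, 56 mm diameter, 85 mm tall, standing on the mat. Origin at the centre of its foot.
- steel_cup: Open steel cup, loose, 56 mm rim diameter, 50 mm tall, standing on the mat. Origin at the centre of its foot.
- nozzle: Steel piping nozzle, loose, a cone 40 mm across its foot, 50 mm tall, standing on the mat. Origin at the centre of its foot.
- spatula: Spatula 240 mm long lying on the table left of the mat, a bystander.
- brush: Brush 180 mm long lying on the table left of the mat, a bystander.
There are look-alikes about, which are no part of the job. Leave any blue look-alike of the bar_1 alone.

How it is judged:
By the outcome, as a careful person would: the job done as asked, in the order asked, and still so for the second after the job is handed in, with the robot touching nothing.
It also fails if it takes over 58 s, if anything falls off the work surface, if the arm or the gripper's body presses on something with over 40 N, if the wrist force passes 120 N, or if a joint passes its speed limit or range.

## Robot

A 6-joint arm with a two-finger parallel gripper is mounted at the origin on the work surface. World frame = base frame: x ahead of the robot, y to its left, z up, the work surface at z = 0. Lengths are in m, angles in rad, forces in N, time in s.
With the tool pointing down it reaches from about 0.35 to 0.775 m from the base axis. Payload 5.5 kg.
Tool frame: the origin (TCP) lies midway between the tips of the shut fingers; the grasp point (between the pads) lies 19 mm behind it; x points along the fingers, y is the direction in which the jaws open and shut, and the axes are right-handed (so a half turn about x gives the same grasp; the last joint's range is limited). The gripper opens to 85 mm and grips with 20 to 120 N. Pads are 22 mm wide; open, the fingers measure 114 mm over their backs; the gripper's body (76 mm by 85 mm) begins 54 mm behind the grasp point. The pads swing forward as they close: fully open they stand 13 mm farther back than shut.
Start: joints at [-1.485, 0.313, 0.046, 1.304, 0, 1.431], TCP at [0.129, -0.56, 0.231] pointing down, gripper open.
Joint ranges: [-2.76, 2.76], [-0.86, 1.69], [-1.03, 1.26], [-2.2, 2.34], [-1.47, 1.5], [-3.14, 3.14]. Speed limits (rad/s): [2.57, 2.57, 3.14, 3.14, 3.14, 3.14].

## Interface

Orientations are given as a unit quaternion [w, x, y, z].
In Python, from workcell import env, optics, order, models gives the robot as it stands. The module is installed in compiled form; this text tells all that it offers.
- The arm moves only by the tool servo_tool, never from a script. Its argument "moves" is a list of rows, each a list of 5 numbers: the shift along the tool's x, y, z in cm, then the turn about the tool's x in rad, then the closure, from -1 (fully open) to 1 (shut). A call has exactly 10 rows; each row shifts and turns the commanded pose from where the row before left it, along the tool's axes as they then stand; what a row does not reach is not made up. A row lasts 1/8 s, in which the tool goes at most 62.5 mm and 10.7 degrees, less where a joint would pass 70% of its speed; a pose out of reach is approached as far as the arm can. A call is refused whole if a number of a shift passes 6.25 or a number of a turn 0.188, either way. A call with a gripper value outside its range is refused whole. The fingers move at their own pace and stop on an object; "grip_force" is the grip in N (left out, the last holds). Time passes only in rows, so rows that do not move let the fingers close, or fill a call up. It gives the time, the measured TCP pose, the force and the opening at its end, in the units of the state.
- env.get_state(): the state, without advancing time (a new reading comes with each control period).
- optics.read_camera(name): name is "side" or "top" or "wrist"; returns a dict with "pixels" (420x560x3 uint8, blue, green, red), "vertical_fov" (degrees; the focal length in pixels is half the picture's height over the tangent of half this angle, whatever the lens; pixels are square), "cx", "cy" (the principal point, pixels), "k1" (the pictures are not rectified: a ray, as slopes to the right and down, at radius r is drawn at 1 + k1 r^2 times it, then the intrinsics apply), "extrinsics" (4x4, takes a point from world to camera coordinates). Camera axes: x right, y up, looking along -z (the intrinsics and any distortion apply to the point x, -y, -z); pixel columns grow to the right and rows downward; lengths in m; the calibration is good to about 2 mm. A picture is of the moment at which its call begins. There is no depth.
- order.hand_in(): hands the job in, once; it reports no verdict.
Trained networks look in a picture, given as the dict that the camera call returned (one of the last four; its "shot" number tells which), for a name from the list of things; names that differ only in an ending like _2 or _b are one class to them, and where a whole thing is asked for, a point or a joint stands for the part that bears it (a point fixed in the world has none). Each returns a list of dicts, best first, with "conf" (0 to 1); they miss things now and then, are a little off and sometimes report something else, mostly with a low value. They report only what shows in the picture. A call takes as long as a camera call. They do not tell look-alikes from the thing itself.
- models.outline_of(name, picture): "pixels" (420x560 bool, what is visible of it) and "location" ([column, row] in pixels, amid what is visible of it).
- models.pinpoint(name, picture): "location" ([column, row] in pixels: a listed point, or the origin of a listed thing).
The state is a dict: "clock": time; "joint_pos": joint angles; "qvel": joint speeds; "tau": joint torques, N m; "tcp_pos": TCP position; "orientation": TCP orientation; "wrist_force": force on the tool from outside, world axes, zero at the start; "ft_torque": the same for the moment, N m; "finger_gap": finger opening in m.
Only numpy, scipy, OpenCV 4.12 (cv2) and the standard library are available. Lean on these libraries where they do the work, as an engineer would, in place of code of your own. Each camera call takes 0.05 s, during which the arm holds its last target.

## Working session

There is one attempt and no reset: what is moved stays moved. The work goes in short steps, Python scripts to look and compute and a tool call to move; the robot and the scene stay as the last step left them, time stands still between calls to the robot, and variables do not carry over. Pictures are saved under pics/ and viewed, and the job is handed in when it is done.

Besides the shell and the picture viewer there is one more tool, called after ">>>" by a JSON object that holds its "api" and its "payload". servo_tool: Moves the arm, as the interface text tells. Its arguments: {"type":"object","properties":{"moves":{"type":"array"},"grip_force":{"type":"number"}},"required":["moves"]}

```bash
mkdir -p pics
cat > h.py <<'E'
import numpy as np, cv2
from workcell import env, optics, order, models
def K(p):
    h,w=p["pixels"].shape[:2]; f=h/2/np.tan(np.radians(p["vertical_fov"])/2); return f
def ray(p,u,v):
    f=K(p); xd=(u-p["cx"])/f; yd=(v-p["cy"])/f
    x,y=xd,yd
    for _ in range(20):
        s=1+p["k1"]*(x*x+y*y); x,y=xd/s,yd/s
    E=np.array(p["extrinsics"]); R,t=E[:3,:3],E[:3,3]
    d=R.T@np.array([x,-y,-1.]); c=-R.T@t
    return c,d
def atz(p,u,v,z):
    c,d=ray(p,u,v); return c+d*(z-c[2])/d[2]
def proj(p,P):
    E=np.array(p["extrinsics"]); q=E[:3,:3]@np.array(P)+E[:3,3]
    x,y=q[0]/-q[2],-q[1]/-q[2]; s=1+p["k1"]*(x*x+y*y); f=K(p)
    return p["cx"]+f*x*s,p["cy"]+f*y*s
E
python3 - <<'E'
from h import *
print(env.get_state())
for n in ["top","side"]:
    p=optics.read_camera(n); cv2.imwrite(f"pics/{n}0.png",p["pixels"]); print(n,K(p),p["cx"],p["cy"],p["k1"],np.round(p["extrinsics"],3).tolist())
    np.save(n+"0.npy",p,allow_pickle=True)
E
```

```text
{'clock': 0.0, 'joint_pos': array([-1.48460631e+00,  3.13966448e-01,  4.49625320e-02,  1.30357663e+00,
       -4.06222611e-05,  1.43121267e+00]), 'qvel': array([ 1.04499302e-03,  6.44343287e-05, -1.70518944e-03, -3.07864454e-04,
       -2.78360409e-03, -1.13485180e-03]), 'tau': array([ 2.48251890e-04, -4.80630648e+01,  2.98531777e+01,  1.92469172e-02,
       -7.23809876e-05, -7.56614771e-08]), 'tcp_pos': array([ 0.12866316, -0.55989638,  0.23042145]), 'orientation': array([ 0.07902262,  0.70260828,  0.08028458, -0.70260332]), 'wrist_force': array([-0.29073835,  0.76846854,  0.00617293]), 'ft_torque': array([ 0.00450673, -0.00916778,  0.01727679]), 'finger_gap': 0.08518851874896168}
top 467.0610828641531 292.63289418091745 204.31145678657663 -0.10010068420876204 [[-0.005, -1.0, -0.001, -0.088], [0.991, -0.005, 0.133, -0.58], [-0.133, -0.0, 0.991, -1.665], [0.0, 0.0, 0.0, 1.0]]
side 470.6884934153466 274.3049717155978 202.52859293517778 -0.0007652158654615677 [[0.893, -0.45, -0.01, -0.565], [0.237, 0.452, 0.86, -0.175], [-0.382, -0.77, 0.51, -1.409], [0.0, 0.0, 0.0, 1.0]]
```

View pics/top0.png

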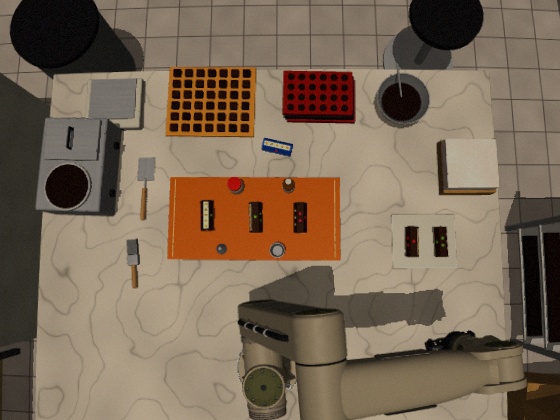

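View pics/side0.png

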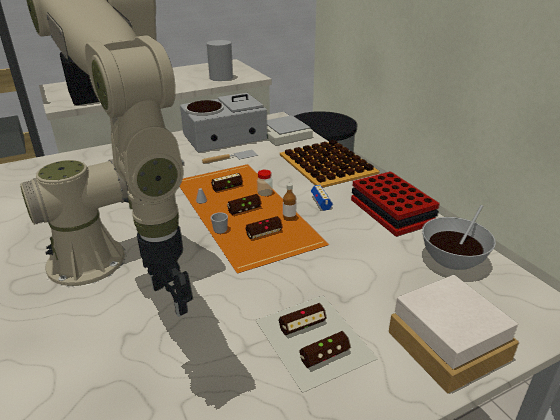

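The left bar, at top-view (207,215), is ivory side up. The middle bar at (256,217) and the right bar at (300,217) are not. I'll zoom in.

Run:
```python
from h import *
t=cv2.imread("pics/top0.png")[165:275,160:350]; s=cv2.imread("pics/side0.png")[160:280,170:340]
cv2.imwrite("pics/z.png",np.vstack([cv2.resize(t,(680,394),interpolation=cv2.INTER_CUBIC)])); cv2.imwrite("pics/z2.png",cv2.resize(s,(782,552),interpolation=cv2.INTER_CUBIC))
p=np.load("top0.npy",allow_pickle=True).item()
p=optics.read_camera("top")
for n in ["bar_1","mat","flavour_bottle","dragee_jar","steel_cup","nozzle"]:
    for d in models.pinpoint(n,p):
        if d["conf"]>.3: print(n,round(d["conf"],2),np.round(d["location"]),np.round(atz(p,*d["location"],.024 if n=="bar_1" else .002),4))
for d in models.outline_of("bar_1",p):
    if d["conf"]<.3: continue
    m=d["pixels"].astype(np.uint8); v,u=np.nonzero(m)
    W=np.array([atz(p,a,b,.035)[:2] for a,b in zip(u,v)]); c=W.mean(0); e,V=np.linalg.eigh(np.cov((W-c).T)); a=V[:,1]*np.sign(V[0,1])
    print("bar",round(d["conf"],2),d["location"],c.round(4),"ang",round(np.arctan2(a[1],a[0]),3),len(u), (np.ptp(W@a)).round(3))
m=models.outline_of("mat",p)[0]["pixels"].astype(np.uint8)
q=cv2.minAreaRect(np.argwhere(m)[:,::-1].astype(np.float32)); B=cv2.boxPoints(q)
print([atz(p,*b,.003).round(4) for b in B])
```

```text
bar_1 0.88 [209. 218.] [0.5315 0.2184 0.024 ]
bar_1 0.8 [254. 218.] [0.53   0.0496 0.024 ]
bar_1 0.8 [276. 146.] [ 0.8022 -0.0286  0.024 ]
bar_1 0.65 [440. 240.] [ 0.4451 -0.6326  0.024 ]
bar_1 0.58 [298. 215.] [ 0.5435 -0.1107  0.024 ]
mat 0.72 [253. 214.] [0.5473 0.0553 0.002 ]
flavour_bottle 0.7 [290. 188.] [ 0.6456 -0.0824  0.002 ]
flavour_bottle 0.47 [258. 219.] [0.5304 0.0388 0.002 ]
dragee_jar 0.58 [234. 188.] [0.6472 0.1287 0.002 ]
steel_cup 0.45 [276. 252.] [ 0.4098 -0.0268  0.002 ]
nozzle 0.47 [221. 249.] [0.4186 0.1749 0.002 ]
bar 0.86 [254.2, 218.3] [0.5352 0.0471] ang -0.039 428 0.115
bar 0.84 [299.0, 218.0] [ 0.5339 -0.1178] ang 0.013 379 0.11
bar 0.82 [205.3, 218.0] [0.5432 0.2256] ang 0.043 373 0.111
bar 0.79 [274.9, 149.3] [ 0.7974 -0.0324] ang 1.332 367 0.113
bar 0.66 [414.1, 246.5] [ 0.4379 -0.5247] ang 0.044 445 0.114
bar 0.63 [440.8, 240.5] [ 0.4407 -0.6306] ang 0.075 308 0.105
[array([0.3756, 0.3748, 0.003 ]), array([0.6953, 0.3841, 0.003 ]), array([ 0.6909, -0.2657,  0.003 ]), array([ 0.3735, -0.26  ,  0.003 ])]
```

View pics/z.png

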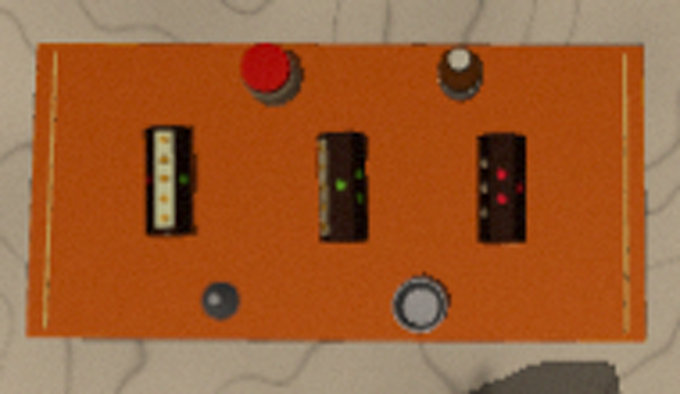

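View pics/z2.png

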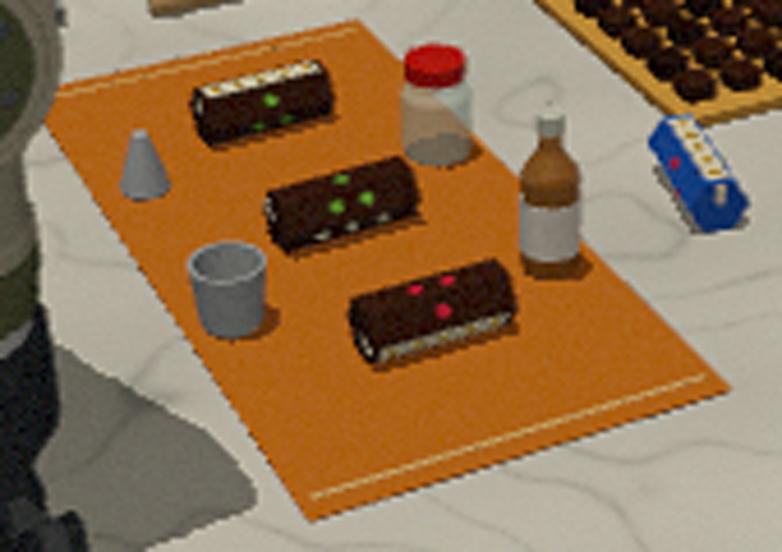

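Middle bar shows 1 green dot, so it goes one flat right. Right bar shows 2 red dots, so two flats left. Both agree with where the ivory panels show. Plan: point the jaw axis along the bar, part the fingers, and push each bar sideways with both finger flanks near mid-height.

```bash
cat >> h.py <<'E'
from scipy.spatial.transform import Rotation as Rn
def pose():
    s=env.get_state(); q=s["orientation"]; R=Rn.from_quat([q[1],q[2],q[3],q[0]]).as_matrix(); return s["tcp_pos"],R,s
def plan(P,yaw):
    # desired: tool x down, tool y along +-(cos yaw, sin yaw); shift is in current axes BEFORE/turn separately
    t,R,s=pose(); 
    a=np.array([np.cos(yaw),np.sin(yaw),0]); 
    for sg in (1,-1):
        ang=np.arctan2(sg*a@R[:,2],sg*a@R[:,1]); print("turn about x",round(ang,3))
    d=np.array(P)-t; print("t",s["clock"],"tcp",t.round(4),"R",R.round(3).tolist(),"shift cm tool",(R.T@d*100).round(2),"gap",s["finger_gap"],"F",s["wrist_force"].round(1),"J",s["joint_pos"].round(2))
E
python3 -c "
from h import *
plan([.535,-.175,.2],0.013)"
```

```text
turn about x -1.358
turn about x 1.784
t 0.55 tcp [ 0.1287 -0.5605  0.2313] R [[0.0, 0.224, -0.975], [-0.0, -0.975, -0.224], [-1.0, 0.0, 0.0]] shift cm tool [  3.13 -28.47 -48.22] gap 0.08526424156217698 F [-0.9  0.4  0.4] J [-1.48  0.31  0.05  1.3  -0.    1.43]
```

Run:
```python
from h import *
t,R,s=pose(); D=np.array([.535,-.175,.2])-t
for i in range(10):
    Ri=R@Rn.from_euler('x',-.136*i).as_matrix()
    print((Ri.T@D*100/10).round(2))
```

```text
[ 0.31 -2.85 -4.82]
[ 0.31 -2.17 -5.16]
[ 0.31 -1.45 -5.41]
[ 0.31 -0.7  -5.56]
[ 0.31  0.06 -5.6 ]
[ 0.31  0.82 -5.54]
[ 0.31  1.56 -5.38]
[ 0.31  2.28 -5.12]
[ 0.31  2.95 -4.76]
[ 0.31  3.57 -4.32]
```

>>> {"api": "servo_tool", "payload": {"moves": [[0.3, -2.85, -4.8, -0.136, 0], [0.3, -2.2, -5.15, -0.136, 0], [0.3, -1.45, -5.4, -0.136, 0], [0.3, -0.7, -5.55, -0.136, 0], [0.3, 0.05, -5.6, -0.136, 0], [0.3, 0.8, -5.55, -0.136, 0], [0.3, 1.55, -5.4, -0.136, 0], [0.3, 2.3, -5.1, -0.136, 0], [0.3, 2.95, -4.75, -0.136, 0], [0.3, 3.55, -4.3, -0.136, 0]]}}

```text
clock: 1.8
tcp_pos: [0.5355, -0.1734, 0.2015]
orientation: [0.505, 0.495, 0.505, -0.495]
wrist_force: [1.0, -1.5, 0.9]
finger_gap: 0.0427
```

Run:
```python
from h import *
plan([.535,-.175,.2],0.013)
p=optics.read_camera("wrist"); cv2.imwrite("pics/w1.png",p["pixels"])
p=optics.read_camera("side"); cv2.imwrite("pics/s1.png",p["pixels"])
```

```text
turn about x 0.007
turn about x -3.135
t 1.8 tcp [ 0.5355 -0.1734  0.2015] R [[0.001, 1.0, 0.02], [-0.001, 0.02, -1.0], [-1.0, 0.001, 0.001]] shift cm tool [ 0.15 -0.05  0.16] gap 0.04271974169449623 F [ 1.  -1.5  0.9] J [-0.46  0.3  -0.05  1.22 -0.    1.1 ]
```

View pics/w1.png

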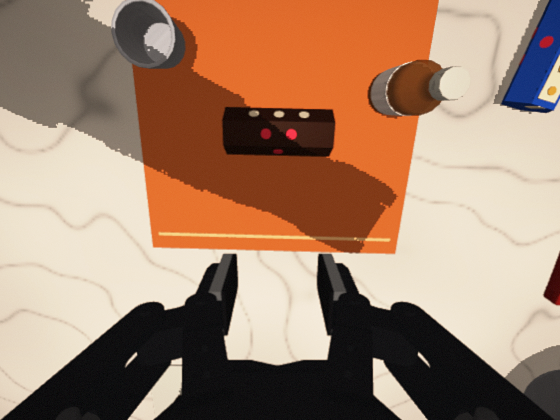

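View pics/s1.png

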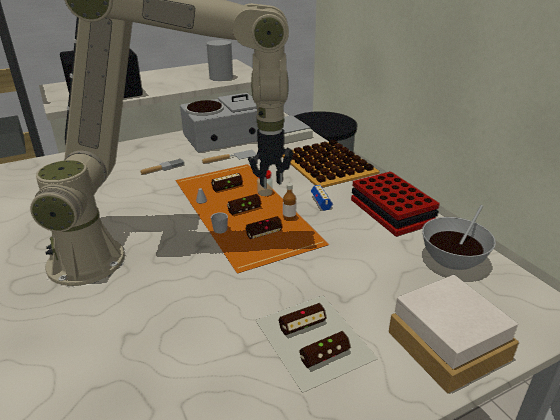

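Wrist view: the right bar spans columns 223–334 and rows 107–156, with the cup at (150,35) and the bottle at (400,90), both clear of the fingers. Now I'll localise the bar.

Run:
```python
from h import *
p=optics.read_camera("wrist")
for (u,v,z) in [(223,118,.024),(333,118,.024),(223,107,.024),(334,109,.024),(223,152,.024),(334,156,.024),(228,149,.045),(330,152,.045),(228,120,.045),(330,121,.045)]: print(u,v,atz(p,u,v,z).round(4))
im=p["pixels"]; cv2.imwrite("pics/wz.png",cv2.resize(im[90:175,200:350],(750,425),interpolation=cv2.INTER_CUBIC))
for d in models.outline_of("bar_1",p)[:3]:
    m=d["pixels"].astype(np.uint8); print(d["conf"],d["location"])
    r=cv2.minAreaRect(np.argwhere(m)[:,::-1].astype(np.float32)); print(r,[atz(p,*b,.024).round(4) for b in cv2.boxPoints(r)])
for d in models.pinpoint("bar_1",p)[:3]: print(d["conf"],d["location"],atz(p,*d["location"],.024).round(4))
for n,z in [("flavour_bottle",.003),("steel_cup",.003)]:
  for d in models.pinpoint(n,p)[:1]: print(n,d["conf"],atz(p,*d["location"],z).round(4))
```

```text
223 118 [ 0.4792 -0.1004  0.024 ]
333 118 [ 0.5933 -0.0977  0.024 ]
223 107 [ 0.4796 -0.0896  0.024 ]
334 109 [ 0.5936 -0.0888  0.024 ]
223 152 [ 0.478  -0.1355  0.024 ]
334 156 [ 0.5976 -0.1369  0.024 ]
228 149 [ 0.4868 -0.1294  0.045 ]
330 152 [ 0.5892 -0.1299  0.045 ]
228 120 [ 0.4876 -0.1015  0.045 ]
330 121 [ 0.5868 -0.1     0.045 ]
0.95 [278.8, 132.0]
((276.35235595703125, 134.1844940185547), (111.35205078125, 47.399593353271484), 1.4878674745559692) [array([ 0.4747, -0.1403,  0.024 ]), array([ 0.4778, -0.0916,  0.024 ]), array([ 0.5924, -0.0917,  0.024 ]), array([ 0.5951, -0.1406,  0.024 ])]
0.63 [539.8, 73.7]
((547.4069213867188, 62.01268768310547), (51.99399948120117, 122.35749053955078), 24.71744155883789) [array([ 0.7625, -0.0823,  0.024 ]), array([0.7851, 0.0161, 0.024 ]), array([ 0.8356, -0.    ,  0.024 ]), array([ 0.8181, -0.1026,  0.024 ])]
0.33 [414.6, 89.7]
((416.4434814453125, 90.34162902832031), (55.293701171875, 104.19701385498047), 70.34617614746094) [array([ 0.6155, -0.0624,  0.024 ]), array([ 0.7074, -0.0286,  0.024 ]), array([ 0.7365, -0.0754,  0.024 ]), array([ 0.6408, -0.1126,  0.024 ])]
0.83 [550.1, 52.5] [ 0.8006 -0.0311  0.024 ]
0.67 [279.4, 132.4] [ 0.5381 -0.1136  0.024 ]
0.24 [385.8, 95.3] [ 0.6451 -0.0743  0.024 ]
flavour_bottle 0.61 [ 0.6512 -0.0706  0.003 ]
steel_cup 0.7 [ 0.4153 -0.0325  0.003 ]
```

View pics/wz.png

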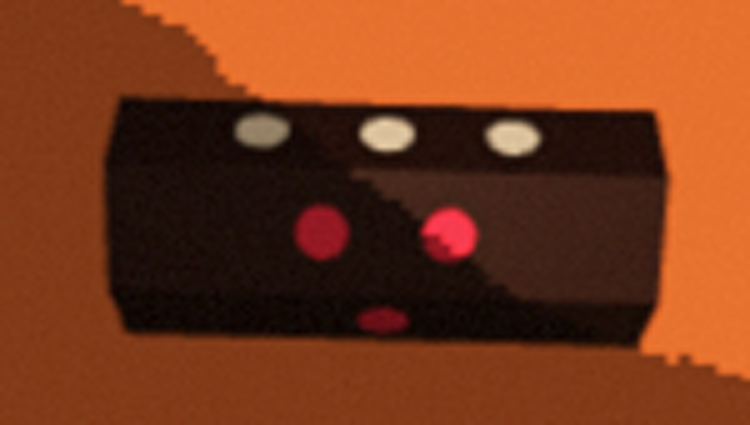

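>>> {"api": "servo_tool", "payload": {"moves": [[4.6, 0, 0.2, 0.02, 0], [4.6, 0, 0, 0, 0], [4.6, 0, 0, 0, 0], [3.0, 0, 0, 0, 0], [1.5, 0, 0, 0, 0], [0.6, 0, 0, 0, 0], [0, 0, 0, 0, 0], [0, 0, -0.5, 0, 0], [0, 0, -0.5, 0, 0], [0, 0, 0, 0, 0]]}}

```text
clock: 3.4
tcp_pos: [0.5345, -0.1662, 0.0128]
orientation: [0.499, 0.501, 0.499, -0.501]
wrist_force: [0.2, 0.4, -0.0]
finger_gap: 0.0424
```

Run:
```python
from h import *
plan([.537,-.165,.01],0)
p=optics.read_camera("wrist"); cv2.imwrite("pics/w2.png",p["pixels"])
p=optics.read_camera("side"); cv2.imwrite("pics/s2.png",cv2.resize(p["pixels"][120:300,150:390],(800,600)))
```

```text
turn about x -0.004
turn about x 3.138
t 3.4 tcp [ 0.5345 -0.1662  0.0128] R [[0.001, 1.0, -0.004], [-0.0, -0.004, -1.0], [-1.0, 0.001, 0.0]] shift cm tool [ 0.28  0.25 -0.12] gap 0.04243064209313988 F [ 0.2  0.4 -0. ] J [-0.44  0.44 -0.33  0.79 -0.    1.13]
```

View pics/w2.png

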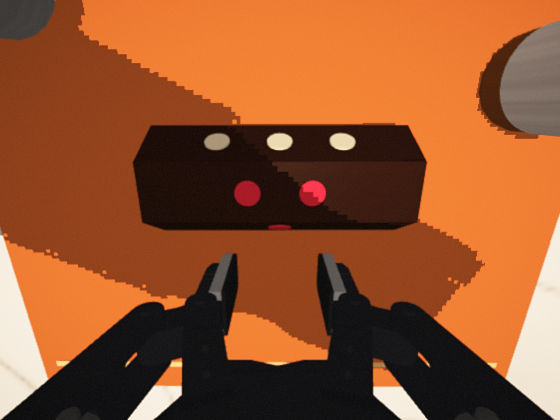

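View pics/s2.png

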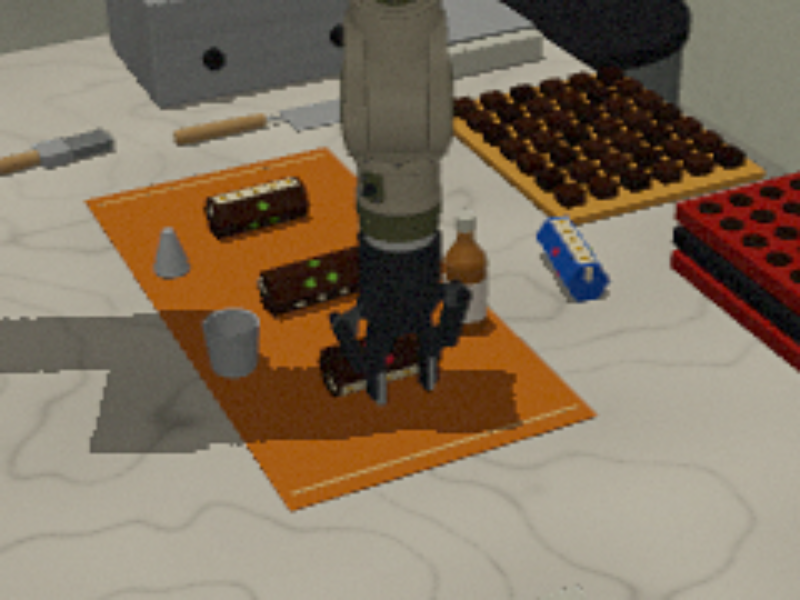

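The fingers sit parallel to the bar, centred, in front of its near side. I'll push slowly.

>>> {"api": "servo_tool", "payload": {"moves": [[0.3, 0.2, 0, -0.004, 0], [0, 0, -0.5, 0, 0], [0, 0, -0.5, 0, 0], [0, 0, -0.4, 0, 0], [0, 0, -0.3, 0, 0], [0, 0, -0.3, 0, 0], [0, 0, -0.3, 0, 0], [0, 0, -0.3, 0, 0], [0, 0, -0.2, 0, 0], [0, 0, 0, 0, 0]]}}

```text
clock: 4.75
tcp_pos: [0.5363, -0.1386, 0.0093]
orientation: [0.5, 0.5, 0.5, -0.5]
wrist_force: [0.5, -2.5, 0.3]
finger_gap: 0.0426
```

Run:
```python
from h import *
plan([.537,-.165,.01],0)
p=optics.read_camera("wrist"); cv2.imwrite("pics/w3.png",p["pixels"])
```

```text
turn about x -0.001
turn about x 3.141
t 4.75 tcp [ 0.5363 -0.1386  0.0093] R [[0.0, 1.0, -0.001], [0.0, -0.001, -1.0], [-1.0, 0.0, -0.0]] shift cm tool [-0.07  0.07  2.64] gap 0.042583956963545375 F [ 0.5 -2.5  0.3] J [-0.4   0.44 -0.35  0.78  0.    1.17]
```

View pics/w3.png

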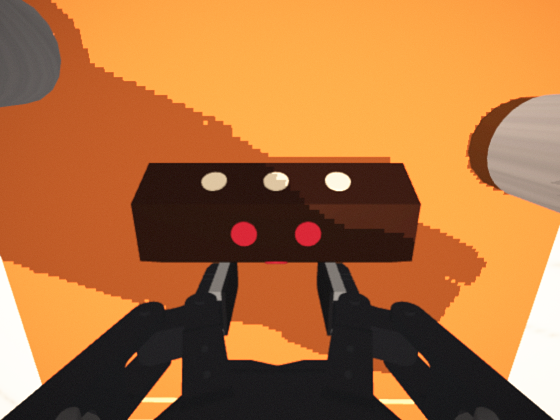

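Contact has just begun (2.5 N), so I'll keep pushing.

>>> {"api": "servo_tool", "payload": {"moves": [[0, 0, -0.3, 0, 0], [0, 0, -0.2, 0, 0], [0, 0, -0.2, 0, 0], [0, 0, -0.2, 0, 0], [0, 0, -0.2, 0, 0], [0, 0, -0.1, 0, 0], [0, 0, -0.1, 0, 0], [0, 0, 0, 0, 0], [0, 0, 0, 0, 0], [0, 0, 0, 0, 0]]}}

```text
clock: 6.05
tcp_pos: [0.5362, -0.1257, 0.0092]
orientation: [0.5, 0.5, 0.5, -0.5]
wrist_force: [0.8, -1.8, 0.7]
finger_gap: 0.0426
```

Run:
```python
from h import *
plan([.537,-.165,.01],0)
p=optics.read_camera("wrist"); cv2.imwrite("pics/w4.png",p["pixels"])
```

```text
turn about x -0.001
turn about x 3.141
t 6.05 tcp [ 0.5362 -0.1257  0.0092] R [[-0.0, 1.0, -0.001], [0.0, -0.001, -1.0], [-1.0, -0.0, -0.0]] shift cm tool [-0.08  0.08  3.93] gap 0.042605069738628085 F [ 0.8 -1.8  0.7] J [-0.38  0.44 -0.36  0.78  0.    1.2 ]
```

View pics/w4.png

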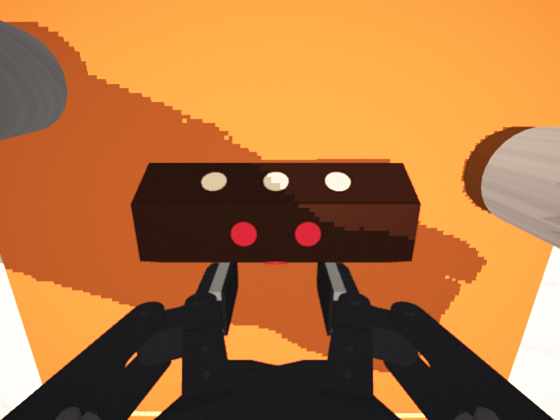

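The view matches the previous one, so the bar slid about 13 mm. Friction at the fingers kept its corner from rising. The fingers must rise with the corner, so I'll push along the corner's arc about the far lower edge.

>>> {"api": "servo_tool", "payload": {"moves": [[-0.31, 0, -0.25, 0, 0], [-0.3, 0, -0.24, 0, 0], [-0.28, 0, -0.26, 0, 0], [-0.26, 0, -0.28, 0, 0], [-0.23, 0, -0.3, 0, 0], [-0.2, 0, -0.32, 0, 0], [-0.17, 0, -0.34, 0, 0], [0, 0, 0, 0, 0], [0, 0, 0, 0, 0], [0, 0, 0, 0, 0]]}}

```text
clock: 7.35
tcp_pos: [0.5363, -0.106, 0.0267]
orientation: [-0.5, -0.5, -0.5, 0.5]
wrist_force: [-0.3, -0.8, -0.9]
finger_gap: 0.0426
```

Run:
```python
from h import *
plan([.537,-.165,.01],0)
p=optics.read_camera("wrist"); cv2.imwrite("pics/w5.png",p["pixels"])
```

```text
turn about x -0.001
turn about x 3.14
t 7.35 tcp [ 0.5363 -0.106   0.0267] R [[-0.0, 1.0, -0.001], [-0.0, -0.001, -1.0], [-1.0, -0.0, 0.0]] shift cm tool [1.67 0.08 5.9 ] gap 0.04261291953316549 F [-0.3 -0.8 -0.9] J [-0.34  0.41 -0.35  0.81 -0.    1.23]
```

View pics/w5.png

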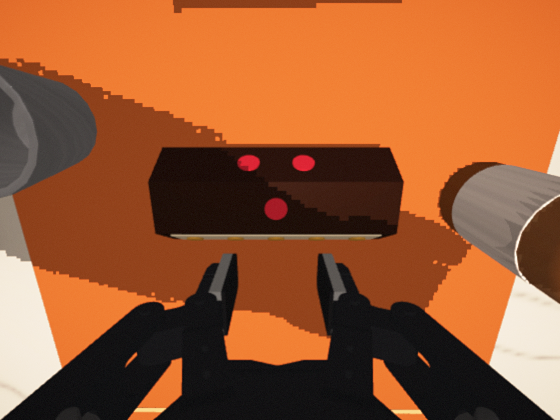

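The bar rolled one flat: one red dot is now on top and the ivory face is at the near flank (row 237). I'll repeat the motion, backing off and going down first, then contact and arc.

>>> {"api": "servo_tool", "payload": {"moves": [[0, 0, 0.4, 0, 0], [0.9, 0, 0, 0, 0], [0.85, 0, 0, 0, 0], [0, 0, -0.5, 0, 0], [0, 0, -0.3, 0, 0], [0, 0, -0.1, 0, 0], [0, 0, 0, 0, 0], [0, 0, 0, 0, 0], [0, 0, 0, 0, 0], [0, 0, 0, 0, 0]]}}

```text
clock: 8.65
tcp_pos: [0.5364, -0.101, 0.0093]
orientation: [-0.5, -0.5, -0.5, 0.5]
wrist_force: [-0.4, -1.1, 0.3]
finger_gap: 0.0426
```

Run:
```python
from h import *
plan([.537,-.165,.01],0)
p=optics.read_camera("wrist"); cv2.imwrite("pics/w6.png",p["pixels"])
```

```text
turn about x -0.001
turn about x 3.14
t 8.65 tcp [ 0.5364 -0.101   0.0093] R [[0.0, 1.0, -0.001], [-0.0, -0.001, -1.0], [-1.0, 0.0, 0.0]] shift cm tool [-0.07  0.07  6.4 ] gap 0.04256138815999832 F [-0.4 -1.1  0.3] J [-0.33  0.43 -0.37  0.77 -0.    1.24]
```

View pics/w6.png

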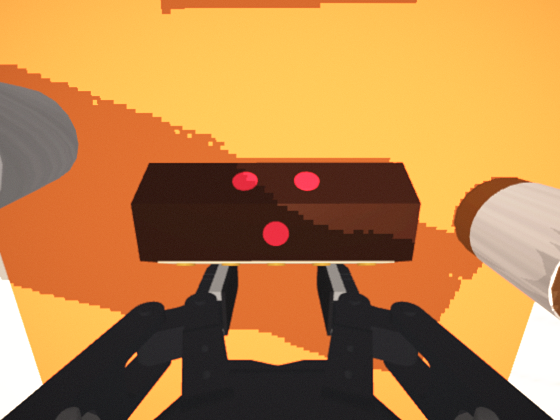

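In contact, with the same relative view as before the first roll. Same arc again.

>>> {"api": "servo_tool", "payload": {"moves": [[-0.31, 0, -0.25, 0, 0], [-0.3, 0, -0.24, 0, 0], [-0.28, 0, -0.26, 0, 0], [-0.26, 0, -0.28, 0, 0], [-0.23, 0, -0.3, 0, 0], [-0.2, 0, -0.32, 0, 0], [-0.17, 0, -0.34, 0, 0], [0, 0, 0, 0, 0], [0, 0, 0, 0, 0], [0, 0, 0.4, 0, 0]]}}

```text
clock: 9.95
tcp_pos: [0.5362, -0.085, 0.0267]
orientation: [-0.5, -0.5, -0.5, 0.5]
wrist_force: [-0.2, 0.6, -0.3]
finger_gap: 0.0426
```

Run:
```python
from h import *
plan([.537,-.165,.01],0)
p=optics.read_camera("wrist"); cv2.imwrite("pics/w7.png",p["pixels"])
```

```text
turn about x -0.001
turn about x 3.141
t 9.95 tcp [ 0.5362 -0.085   0.0267] R [[-0.0, 1.0, -0.001], [-0.0, -0.001, -1.0], [-1.0, -0.0, 0.0]] shift cm tool [1.67 0.09 8.  ] gap 0.04258776904417512 F [-0.2  0.6 -0.3] J [-0.31  0.4  -0.36  0.81 -0.    1.27]
```

View pics/w7.png

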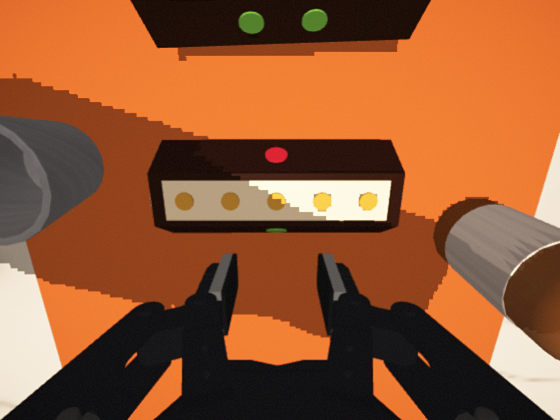

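Right bar is done: ivory face up. Next I'll rise and look at the middle bar.

>>> {"api": "servo_tool", "payload": {"moves": [[-3, 0, 0.2, 0, 0], [-5.8, 0, 0, 0, 0], [-5.8, 0, 0, 0, 0], [-3, 0, 0, 0, 0], [0, 0, -3, 0, 0], [0, 0, -4, 0, 0], [0, 0, 0, 0, 0], [0, 0, 0, 0, 0], [0, 0, 0, 0, 0], [0, 0, 0, 0, 0]]}}

```text
clock: 11.25
tcp_pos: [0.5364, -0.0178, 0.2027]
orientation: [-0.499, -0.5, -0.499, 0.501]
wrist_force: [-0.8, -0.3, -0.3]
finger_gap: 0.0428
```

Run:
```python
from h import *
plan([.535,.11,.2],0)
p=optics.read_camera("wrist"); cv2.imwrite("pics/w8.png",p["pixels"])
for d in models.outline_of("bar_1",p)[:4]:
    m=d["pixels"].astype(np.uint8); print(d["conf"],d["location"])
    r=cv2.minAreaRect(np.argwhere(m)[:,::-1].astype(np.float32)); print(r[2],[atz(p,*b,.024).round(4) for b in cv2.boxPoints(r)])
```

```text
turn about x -0.002
turn about x 3.139
t 11.25 tcp [ 0.5364 -0.0178  0.2027] R [[-0.0, 1.0, -0.002], [-0.0, -0.002, -1.0], [-1.0, -0.0, 0.0]] shift cm tool [  0.26  -0.17 -12.78] gap 0.04282391069853876 F [-0.8 -0.3 -0.3] J [-0.18  0.25 -0.11  1.21 -0.    1.39]
0.93 [510.3, 195.5]
27.407575607299805 [array([ 0.7585, -0.0754,  0.024 ]), array([0.7909, 0.0402, 0.024 ]), array([0.8469, 0.0153, 0.024 ]), array([ 0.8202, -0.1066,  0.024 ])]
0.72 [278.1, 203.0]
90.0 [array([ 0.4766, -0.0179,  0.024 ]), array([ 0.592 , -0.0181,  0.024 ]), array([ 0.5945, -0.0663,  0.024 ]), array([ 0.4738, -0.0661,  0.024 ])]
0.61 [274.7, 124.6]
87.27368927001953 [array([0.4787, 0.0707, 0.024 ]), array([0.5937, 0.0757, 0.024 ]), array([0.5993, 0.0247, 0.024 ]), array([0.4781, 0.0192, 0.024 ])]
```

View pics/w8.png

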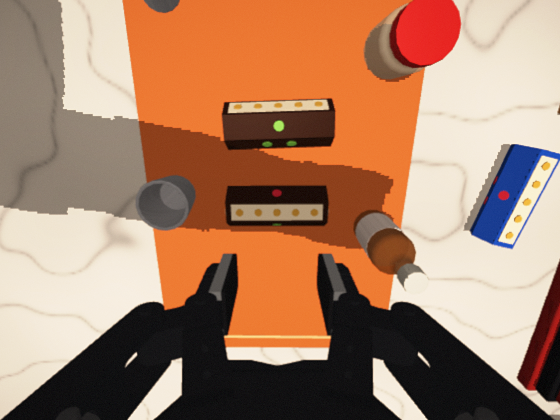

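The middle bar is centred at about (.537,.048) with yaw about +.045. The finished right bar is at y≈-.042, leaving about 18 mm gap after the roll. I'll move to its left side, turning the tool half round so the camera looks towards -y.

>>> {"api": "servo_tool", "payload": {"moves": [[0, 0, -4.3, 0, 0], [0, 0, -4.3, 0, 0], [0, 0, -4.4, 0, 0], [0, 0, 0, -0.187, 0], [0, 0, 0, -0.187, 0], [0, 0, 0, -0.187, 0], [0, 0, 0, -0.187, 0], [0, 0, 0, -0.187, 0], [0, 0, 0, -0.187, 0], [0, 0, 0, -0.187, 0]]}}

```text
clock: 12.6
tcp_pos: [0.5366, 0.1127, 0.2027]
orientation: [0.701, 0.091, 0.701, -0.091]
wrist_force: [-0.2, -0.1, 0.0]
finger_gap: 0.0429
```

>>> {"api": "servo_tool", "payload": {"moves": [[0, 0, 0, -0.187, 0], [0, 0, 0, -0.187, 0], [0, 0, 0, -0.187, 0], [0, 0, 0, -0.187, 0], [0, 0, 0, -0.187, 0], [0, 0, 0, -0.187, 0], [0, 0, 0, -0.187, 0], [0, 0, 0, -0.187, 0], [0, 0, 0, -0.187, 0], [0, 0, 0, -0.187, 0]]}}

```text
clock: 13.85
tcp_pos: [0.5366, 0.1127, 0.2027]
orientation: [0.489, -0.51, 0.489, 0.51]
wrist_force: [-0.5, 0.2, 0.4]
finger_gap: 0.0428
```

Run:
```python
from h import *
plan([.536,.11,.012],0.045)
p=optics.read_camera("wrist"); cv2.imwrite("pics/w9.png",p["pixels"])
for d in models.outline_of("bar_1",p)[:4]:
    m=d["pixels"].astype(np.uint8); print(d["conf"],d["location"])
    r=cv2.minAreaRect(np.argwhere(m)[:,::-1].astype(np.float32)); print(r[2],[atz(p,*b,.024).round(4) for b in cv2.boxPoints(r)])
```

```text
turn about x 3.139
turn about x -0.003
t 13.85 tcp [0.5366 0.1127 0.2027] R [[-0.0, -0.999, -0.042], [-0.0, -0.042, 0.999], [-1.0, 0.0, -0.0]] shift cm tool [19.07  0.07 -0.26] gap 0.04280941654212178 F [-0.5  0.2  0.4] J [ 0.06  0.27 -0.08  1.22 -0.   -1.55]
0.74 [16.5, 40.6]
90.0 [array([ 0.8025, -0.0539,  0.024 ]), array([ 0.7668, -0.0553,  0.024 ]), array([0.7838, 0.0268, 0.024 ]), array([0.8228, 0.0284, 0.024 ])]
0.66 [288.9, 25.3]
90.0 [array([ 0.5939, -0.0623,  0.024 ]), array([ 0.4775, -0.0673,  0.024 ]), array([ 0.4718, -0.0185,  0.024 ]), array([ 0.5946, -0.0133,  0.024 ])]
0.63 [279.2, 123.4]
90.0 [array([0.5962, 0.0248, 0.024 ]), array([0.4816, 0.0199, 0.024 ]), array([0.4764, 0.0704, 0.024 ]), array([0.597 , 0.0756, 0.024 ])]
```

View pics/w9.png

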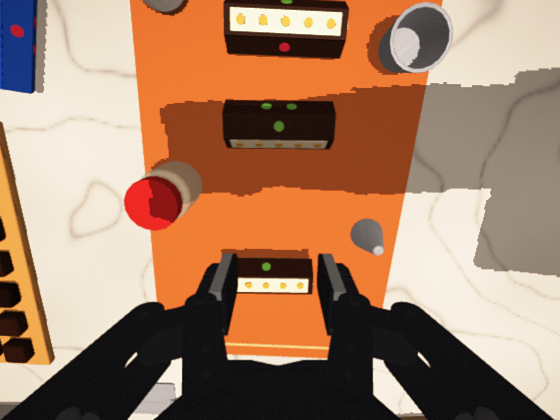

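>>> {"api": "servo_tool", "payload": {"moves": [[4.8, 0, 0, -0.003, 0], [4.8, 0, 0, 0, 0], [4.6, 0, 0, 0, 0], [3.0, 0, 0, 0, 0], [1.5, 0, 0, 0, 0], [0.65, 0, -0.5, 0, 0], [0, 0, -0.6, 0, 0], [0, 0, -0.6, 0, 0], [0, 0, -0.5, 0, 0], [0, 0, 0, 0, 0]]}}

```text
clock: 15.2
tcp_pos: [0.5378, 0.0905, 0.0099]
orientation: [-0.491, 0.51, -0.49, -0.509]
wrist_force: [-0.3, -0.7, -0.8]
finger_gap: 0.0424
```

Run:
```python
from h import *
plan([.536,.085,.0092],0.045)
p=optics.read_camera("wrist"); cv2.imwrite("pics/w10.png",p["pixels"])
```

```text
turn about x 3.135
turn about x -0.006
t 15.2 tcp [0.5378 0.0905 0.0099] R [[0.001, -0.999, -0.039], [-0.0, -0.039, 0.999], [-1.0, -0.001, -0.0]] shift cm tool [ 0.07  0.21 -0.55] gap 0.042385601515731036 F [-0.3 -0.7 -0.8] J [ 0.02  0.43 -0.37  0.77 -0.   -1.59]
```

View pics/w10.png

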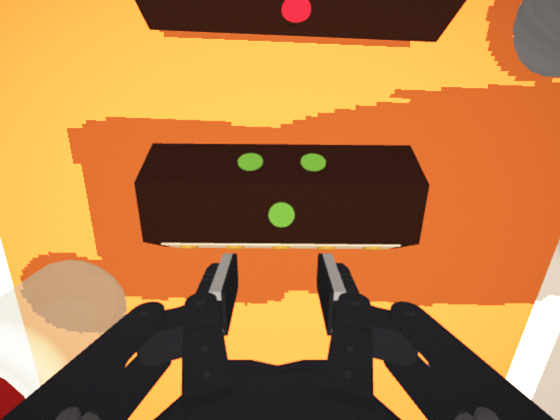

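>>> {"api": "servo_tool", "payload": {"moves": [[0, 0, -0.3, 0, 0], [0, 0, -0.2, 0, 0], [0, 0, -0.1, 0, 0], [0, 0, -0.1, 0, 0], [0, 0, 0, 0, 0], [0, 0, 0, 0, 0], [0, 0, 0, 0, 0], [0, 0, 0, 0, 0], [0, 0, 0, 0, 0], [0, 0, 0, 0, 0]]}}

```text
clock: 16.5
tcp_pos: [0.5377, 0.084, 0.0093]
orientation: [-0.49, 0.51, -0.49, -0.51]
wrist_force: [0.7, -0.7, -0.1]
finger_gap: 0.0426
```

Run:
```python
from h import *
plan([.536,.085,.0092],0.045)
p=optics.read_camera("wrist"); cv2.imwrite("pics/w11.png",p["pixels"])
```

```text
turn about x 3.136
turn about x -0.006
t 16.5 tcp [0.5377 0.084  0.0093] R [[0.0, -0.999, -0.039], [-0.0, -0.039, 0.999], [-1.0, -0.0, -0.0]] shift cm tool [0.01 0.16 0.11] gap 0.04259893402074345 F [ 0.7 -0.7 -0.1] J [ 0.01  0.42 -0.38  0.77 -0.   -1.6 ]
```

View pics/w11.png

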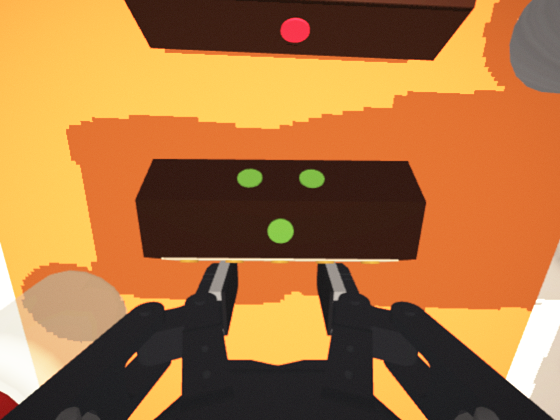

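The lower edge is at row 260 against 262 at contact, so about 1 mm short. I'll run the arc with 1 mm more forward.

>>> {"api": "servo_tool", "payload": {"moves": [[0, 0, -0.1, 0, 0], [-0.31, 0, -0.25, 0, 0], [-0.3, 0, -0.24, 0, 0], [-0.28, 0, -0.26, 0, 0], [-0.26, 0, -0.28, 0, 0], [-0.23, 0, -0.3, 0, 0], [-0.2, 0, -0.32, 0, 0], [-0.17, 0, -0.34, 0, 0], [0, 0, 0, 0, 0], [0, 0, 0, 0, 0]]}}

```text
clock: 17.8
tcp_pos: [0.5384, 0.0631, 0.0267]
orientation: [0.49, -0.51, 0.49, 0.51]
wrist_force: [-0.1, 0.2, -0.2]
finger_gap: 0.0427
```

Run:
```python
from h import *
plan([.536,.085,.0092],0.045)
p=optics.read_camera("wrist"); cv2.imwrite("pics/w12.png",p["pixels"])
```

```text
turn about x 3.136
turn about x -0.006
t 17.8 tcp [0.5384 0.0631 0.0267] R [[-0.0, -0.999, -0.039], [-0.0, -0.039, 0.999], [-1.0, 0.0, -0.0]] shift cm tool [1.75 0.15 2.2 ] gap 0.04274167223445287 F [-0.1  0.2 -0.2] J [-0.03  0.4  -0.36  0.81 -0.   -1.64]
```

View pics/w12.png

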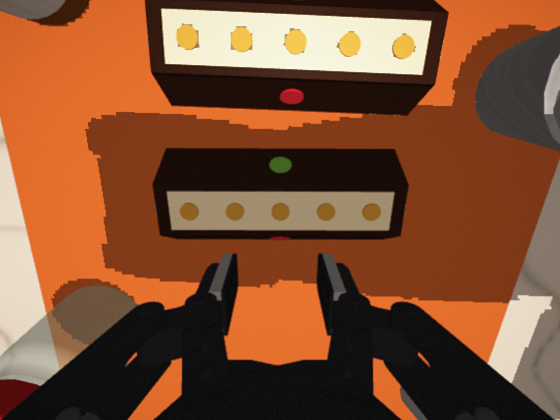

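The middle bar is now ivory side up, with a clear gap to the right bar. I'll back off, rise, and check with the other cameras.

>>> {"api": "servo_tool", "payload": {"moves": [[0, 0, 0.5, 0, 0], [-2, 0, 0.3, 0, 0], [-5, 0, 0, 0, 0], [-6, 0, 0, 0, 0], [-6, 0, 0, 0, 0], [-4, 0, 0, 0, 0], [0, 0, 0, 0, 0], [0, 0, 0, 0, 0], [0, 0, 0, 0, 0], [0, 0, 0, 0, 0]]}}

```text
clock: 19.1
tcp_pos: [0.5374, 0.0712, 0.2553]
orientation: [0.489, -0.509, 0.491, 0.51]
wrist_force: [0.5, 0.5, 0.3]
finger_gap: 0.0429
```

Run:
```python
from h import *
plan([.536,.085,.0092],0.045)
a=optics.read_camera("wrist")["pixels"]; b=optics.read_camera("side")["pixels"]; c=optics.read_camera("top")["pixels"]
cv2.imwrite("pics/f1.png",np.hstack([cv2.resize(a,(400,300)),cv2.resize(c[165:275,160:350],(400,232))[:300] if 0 else cv2.resize(c[130:290,140:354],(400,300))]))
cv2.imwrite("pics/f2.png",cv2.resize(b[130:400,150:400],(556,600)))
```

```text
turn about x 3.136
turn about x -0.006
t 19.1 tcp [0.5374 0.0712 0.2553] R [[-0.003, -0.999, -0.039], [-0.0, -0.039, 0.999], [-1.0, 0.003, 0.0]] shift cm tool [2.461e+01 2.000e-02 1.390e+00] gap 0.04293455958132577 F [0.5 0.5 0.3] J [-0.02  0.25  0.01  1.34 -0.   -1.63]
```

View pics/f1.png

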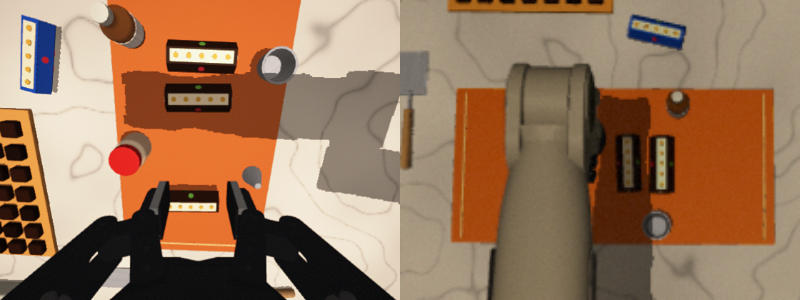

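View pics/f2.png

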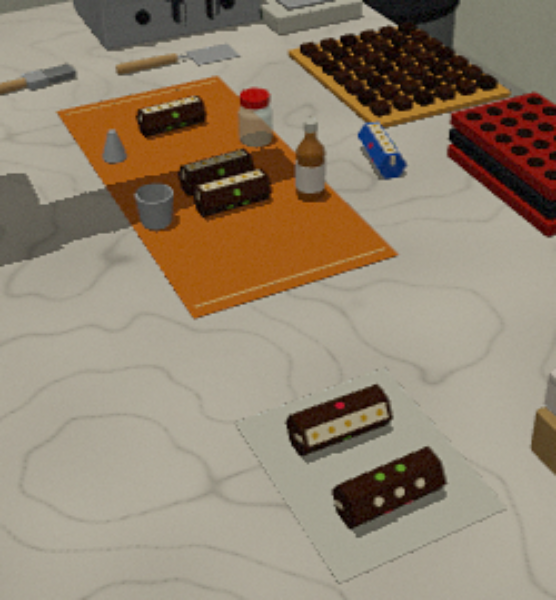

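All three mat bars are ivory side up, flat and inside the mat. The bottle, jar, cup, nozzle and board bars are standing where they were, and the arm is clear.

```bash
python3 -c "
from h import *
print(order.hand_in())"
```

```text
the job is handed in; nothing more can be done
None
```

The job is done and handed in: all three bars on the mat lie flat, wholly on it, with the ivory, gold-dotted face up.

- **Right bar (2 red dots):** I rolled it two flats to the left. My first, purely horizontal push slid it about 25 mm over the mat instead of tipping it. After that I raised the fingers along the corner's arc, and both rolls worked.
- **Middle bar (1 green dot):** I rolled it one flat to the right.
- **Left bar:** It was already right side up, so I left it alone.

**Last checks:** The wrist, side and top pictures agree on this, though the arm hid the left bar in the top one. The middle and right bars now lie close together with a visible gap of nearly 2 cm. By eye, the bottle, jar, cup, nozzle and the two board bars are where they were. I did not measure their positions again.

The last reading before hand-in was at about 19 s. Wrist forces in my readings stayed around 3 N, and the arm was clear at z ≈ 0.25 m.

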